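# Close a spring-loaded filter holder and hold it shut

## Robot

A 6-joint arm with a two-finger parallel gripper is mounted at the origin on the work surface. World frame = base frame: x ahead of the robot, y to its left, z up, the work surface at z = 0. Lengths are in m, angles in rad, forces in N, time in s.
With the tool pointing down it reaches from about 0.375 to 0.9 m from the base axis. Payload 3.1 kg.
Tool frame: the origin (TCP) lies midway between the tips of the shut fingers; the grasp point (between the pads) lies 19 mm behind it; z points along the fingers, y is the line along which they close (so a half turn about z gives the same grasp; the last joint's range is limited). The gripper opens to 85 mm and grips with 20 to 120 N. Pads are 22 mm wide; open, the fingers measure 114 mm over their backs; the gripper's body (76 mm by 85 mm) begins 54 mm behind the grasp point. The pads swing forward as they close: fully open they stand 13 mm farther back than shut.
Start: joints at [1.048, 0.527, 1.433, -0, 1.181, -0.178], TCP at [0.211, 0.588, 0.231] pointing down, gripper open.
Joint ranges: [-3.08, 3.08], [-0.75, 2.2], [0.22, 2.44], [-1.43, 4.57], [0, 2.65], [-2.85, 2.85]. Speed limits (rad/s): [2.79, 2.79, 3.14, 3.14, 3.14, 3.14].

## Interface

Orientations are given as a unit quaternion [x, y, z, w].
In Python, from station import manip gives the robot as it stands.
- The arm moves only by the tool drive_tool, never from a script. Its argument "motion" is a list that holds one entry, the list of rows, each a list of 5 numbers: the finger opening in mm, from 0 to 85.4, then the shift along the tool's x, y, z in units of 30 mm (1.0 is 30 mm), then the turn about the tool's z in units of 8 degrees (1.0 is 8 degrees). In form: [[[fingers, x, y, z, yaw], ...]]. A call has 1 to 10 rows; each row is the pose to reach, as a shift and turn from the pose commanded when the call began, along the tool's axes at that moment; what a row does not reach only later rows make up. A row lasts 1/10 s, in which the tool goes at most 50 mm and 8.59 degrees, less where a joint would pass 70% of its speed; a pose out of reach is approached as far as the arm can. A call with a gripper value outside its range is refused whole. The fingers move at their own pace and stop on an object; "squeeze" is the grip in N (left out, the last holds). Time passes only in rows, so rows that repeat a pose let the fingers close. It gives the time, the measured TCP pose, the force, the opening and the grip force at its end, in the units of the state.
- manip.sense(): the state, without advancing time (a new reading comes with each control period).
- manip.snapshot(name): name is "scene" or "top" or "wrist"; returns the picture (400x640x3 uint8, red, green, blue); there is no depth.
- manip.camera_model(name): a dict with "fov_y" (degrees; the focal length in pixels is half the picture's height over the tangent of half this angle, whatever the lens; pixels are square), "cx", "cy" (the principal point, pixels), "origin" and "orientation" of the camera in the world. Camera axes: x right, y up, looking along -z (the intrinsics and any distortion apply to the point x, -y, -z); pixel columns grow to the right and rows downward; lengths in m; the calibration is good to about 2 mm. A picture is of the moment at which its call begins: read the wrist's pose just before it. camera_model takes no time and is no camera call; for the wrist camera it gives the pose at the moment of the call.
- manip.sign_off(): hands the job in; it is judged then, once.
The state is a dict: "t": time; "q": joint angles; "qd": joint speeds; "tau": joint torques, N m; "tcp_pos": TCP position; "tool_rot": TCP orientation; "force": force on the tool from outside, world axes, zero at the start; "ft_torque": the same for the moment, N m; "finger_gap": opening from 0.0 (shut) to 1.0 (fully open); "gripper_force": force on a finger pad.
Only numpy, scipy, OpenCV 4.12 (cv2) and the standard library are available. Lean on these libraries where they do the work, as an engineer would, in place of code of your own. Each camera call takes 0.05 s, during which the arm holds its last target. There are 200 camera calls.

## Task

Load the filter holder on the lab bench: lay the wide steel disc centred on the round bed of the lower half and let go, then lay the small steel disc centred on top of it and let go. Pick up the upper half by its grip block, thread it onto the two dowels (either way round) and press it down against the spring bed until the two halves meet firmly and flush all round; finish while still gripping it and holding it pressed shut, because it springs open when let go. Leave everything else on the bench where it is.

Things in the scene. Friction and masses are not known exactly. Their poses are not given: they have to be found in the camera images.
- lower: Lower half of the filter holder, fixed: grey block 130 (x) x 84 (y) x 20 mm high, origin at the centre of its underside, z up. Its flat top, the joint face, is at z = 20 mm. Two steel dowels, 8 mm thick, stand on it at x = -50 and +50 mm, y = 0, up to z = 52 mm, the last 5 mm tapering to 3.6 mm. The spring bed is in the middle. An outlet stub sticks 22 mm out of its +y side.
- bed_top (a point): Centre of the top of the spring bed, a round steel platform 50 mm in diameter in the middle of the lower half; its top is 10 mm above the joint face (30 mm above the bench) when not pressed, and it moves with the bed. z up.
- bed (a joint): How far the spring bed is pressed down, m: 0 up, at most 0.008. Spring: it starts to give at 5.5 N and takes 1 N more per mm. With both discs in and the upper half fully home it reads about 0.005, which takes 10.5 N (less the weight of the upper half); push some 5 to 10 N harder to keep the halves firmly together.
- upper: Upper half, loose, 0.22 to 0.34 kg: white block 124 (x) x 80 (y) x 27 mm high lying upright, origin at the centre of its underside, z up. Two 10 mm dowel holes right through at x = -50 and +50 mm, y = 0; a round cavity below, 60 mm wide, 19 mm deep, takes the discs. Home: underside on the joint face, dowel tips 5 mm above the white top; resting on the unpressed stack it stands 5 mm higher.
- upper_grip (a point): Centre of the grey grip block on top of the upper half, 41 mm above its underside. The block is 44 mm along x, 28 mm along y (grip it across y) and spans 27 to 55 mm above the underside; a 10 mm thick steel nipple on it reaches to 65 mm.
- wide_disc: The wide steel disc, loose, 48 mm in diameter, 8 mm thick, 70 g, lying flat on the bench. Origin at the centre of its underside. Goes in first.
- small_disc: The small steel disc, loose, 38 mm in diameter, 6 mm thick, 30 g, lying flat on the bench. Origin at the centre of its underside. Goes on top of the wide one.
- bottle_a: Bystander: small amber bottle with black cap, 30 mm in diameter, 55 mm high, origin at the centre of its underside.
- bottle_b: Bystander: another such bottle.
- bottle_c: Bystander: another such bottle.
- spare_ring: Bystander: black rubber ring lying flat, 44 mm outer and 28 mm inner diameter, 6 mm thick, origin at the centre of its underside.
- marker: Bystander: marker pen lying on the bench, 120 mm long along its x, 12 mm thick, origin under its middle.
- vial_cap: Bystander: red vial cap, 22 mm in diameter, 12 mm high, origin at the centre of its underside.
Mind the look-alikes: they are no part of the job. What is shaped like the wide_disc but brown or orange is not meant.

How it is judged:
By the outcome, as a careful person would: the job done as asked, in the order asked, and still so for the second after the job is handed in, while the arm keeps its last pose, push and grip.
It also fails if it takes over 72 s, if anything falls off the work surface, if the arm or the gripper's body presses on something with over 40 N, if the wrist force passes 120 N, or if a joint passes its speed limit or range.

## Working session

There is one attempt and no reset: what is moved stays moved. The work goes in short steps, Python scripts to look and compute and a tool call to move; the robot and the scene stay as the last step left them, time stands still between calls to the robot, and variables do not carry over. Pictures are saved under pics/ and viewed, at most 10 in all, crops included, and the job is handed in when it is done.

Besides the shell and the picture viewer there is one more tool, called after ">>>" by a JSON object that holds its "fn" and its "kwargs", one argument or row to a line. drive_tool: Moves the arm, as the interface text tells. Its arguments: {"type":"object","properties":{"motion":{"type":"array","items":{"type":"array","items":{"type":"array","items":{"type":"number"}}}},"squeeze":{"type":"number"}},"required":["motion"]}

```bash
mkdir -p pics; python3 - <<'E'
from station import manip
import cv2
for n in ["scene","top"]:
    print(n,manip.camera_model(n))
    cv2.imwrite(f"pics/{n}0.png",manip.snapshot(n)[:,:,::-1])
print(manip.camera_model("wrist")); print(manip.sense())
E
```

```text
scene {'fov_y': 42.069483040301265, 'cx': 324.4991877197339, 'cy': 205.3742140828424, 'origin': array([ 1.41936066, -0.27102658,  0.66711803]), 'orientation': array([0.37090273, 0.3020951 , 0.53481423, 0.6965224 ])}
top {'fov_y': 49.310623261373955, 'cx': 316.69449532330276, 'cy': 198.92640668834238, 'origin': array([ 0.34367742, -0.06131416,  1.0791282 ]), 'orientation': array([ 0.05829376, -0.07054698, -0.70038239,  0.70787673])}
{'fov_y': 59.53335614871757, 'cx': 323.3379453087435, 'cy': 199.47063885796908, 'origin': array([0.14319396, 0.61207105, 0.37204741]), 'orientation': array([-0.1170925 , -0.08088629,  0.56981965,  0.80935303])}
{'t': 0.1, 'q': array([ 1.04851552e+00,  5.28401617e-01,  1.43378366e+00, -1.84806375e-05,
        1.18140550e+00, -1.78510697e-01]), 'qd': array([ 0.00104099, -0.00147432, -0.00107341, -0.00019369,  0.00029449,
        0.00127281]), 'tau': array([-2.31372860e-04, -4.43303704e+01, -1.78583872e+01, -2.12579635e-04,
        3.88257133e-03, -2.71825293e-06]), 'tcp_pos': array([0.21030253, 0.58786386, 0.230411  ]), 'tool_rot': array([ 1.71036377e-01,  9.85264208e-01, -9.41289772e-04, -3.34921901e-04]), 'force': array([-0.14445219,  0.49323294, -0.99315297]), 'ft_torque': array([ 0.0246996 , -0.01471196,  0.04257037]), 'gripper_force': 0.0, 'finger_gap': 0.9978519194326279}
```

View pics/top0.png

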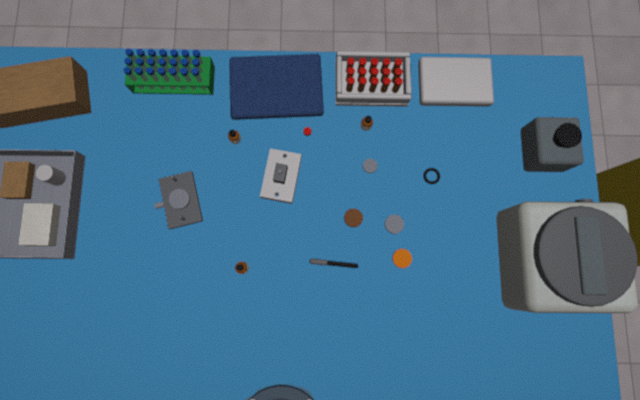

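View pics/scene0.png

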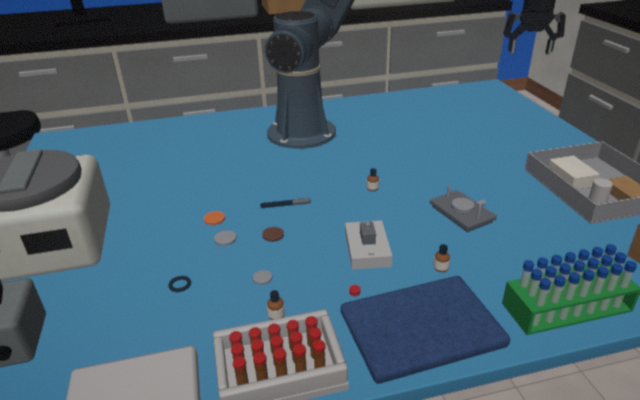

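Top view: lower half at (180,200) with outlet stub to the left, upper half at (281,176), small disc (370,166), wide disc (394,224). Brown (353,217) and orange (402,259) are decoys. I'll measure on an enlarged crop.

```bash
cat > h.py <<'E'
import numpy as np, cv2
from scipy.spatial.transform import Rotation as R
def ray(cm,uv):
    f=200/np.tan(np.radians(cm['fov_y']/2))
    d=np.array([(uv[0]-cm['cx'])/f,-(uv[1]-cm['cy'])/f,-1.])
    return R.from_quat(cm['orientation']).apply(d)
def at(cm,uv,z):
    d=ray(cm,uv);o=np.asarray(cm['origin']);return (o+d*(z-o[2])/d[2])
def proj(cm,p):
    f=200/np.tan(np.radians(cm['fov_y']/2))
    c=R.from_quat(cm['orientation']).inv().apply(np.asarray(p)-cm['origin'])
    return np.array([cm['cx']+f*c[0]/-c[2],cm['cy']-f*c[1]/-c[2]])
def off(s,target,yaw=None):
    "shift in tool axes, units of 30 mm; target TCP"
    r=R.from_quat(s['tool_rot'])
    print('tcp',s['tcp_pos'].round(4),'shift',(r.inv().apply(np.asarray(target)-s['tcp_pos'])/.03).round(3))
    y=r.as_matrix()[:,1]; a=np.degrees(np.arctan2(y[1],y[0])); print('tool y dir deg',a.round(2))
    if yaw is not None:
        for k in (0,180,-180):
            d=(yaw-a+k+540)%360-180; print('  yaw units',(-d/8).round(3))
E
python3 - <<'E'
import cv2
from h import *
from station import manip
i=cv2.imread('pics/top0.png')[130:280,140:440]
c=i
cv2.imwrite('pics/top0c.png',cv2.resize(c[:,:],(0,0),fx=2.6,fy=2.6,interpolation=cv2.INTER_CUBIC))
cm=manip.camera_model('top')
for n,p,z in [('lower',(179,198),.03),('dow',(173.5,178),.05),('dow',(183.5,219),.05),('stub',(158,205),.01),('upper',(281,176),.027),('h',(285,156),.027),('h',(276.5,194.5),.027),('small',(370,166),.006),('wide',(394.5,224),.008),('bottle',(241,268),.05),('bottle',(234,135),.05),('b',(367,121),.05),('capred',(307.5,131.5),.01)]:
    print(n,at(cm,p,z).round(4))
E
```

```text
lower [0.5355 0.2567 0.03  ]
dow [0.5807 0.2671 0.05  ]
dow [0.4814 0.2367 0.05  ]
stub [0.521  0.3132 0.01  ]
upper [0.5946 0.0102 0.027 ]
h [0.646  0.0014 0.027 ]
h [0.5478 0.0201 0.027 ]
small [ 0.6287 -0.2141  0.006 ]
wide [ 0.4805 -0.2728  0.008 ]
bottle [0.3681 0.0963 0.05  ]
bottle [0.6911 0.1265 0.05  ]
b [ 0.7325 -0.2018  0.05  ]
capred [ 0.7168 -0.0538  0.01  ]
```

View pics/top0c.png

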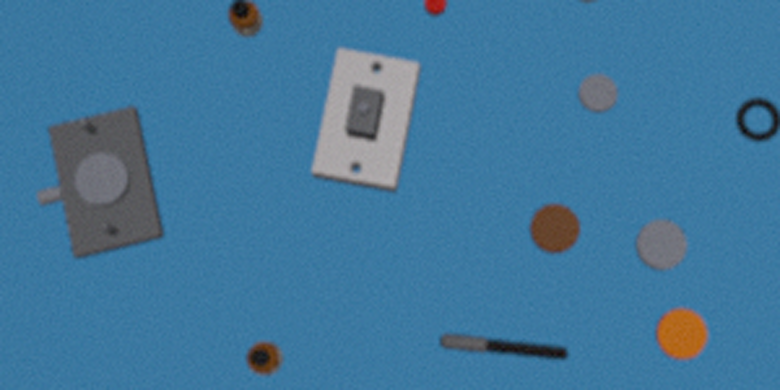

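```bash
python3 - <<'E'
from h import *
from station import manip
cm=manip.camera_model('top'); C=lambda u,v:(140+u/2.6,130+v/2.6)
A=np.array([at(cm,C(*p),.02)[:2] for p in [(50,128),(135,108),(161,235),(76,256)]])
e=A[0]+A[1]-A[2]-A[3];print('lower',A.mean(0),np.degrees(np.arctan2(e[1],e[0])))
A=np.array([at(cm,C(*p),.027)[:2] for p in [(338,48),(419,62),(395,188),(312,175)]])
e=A[0]+A[1]-A[2]-A[3];print('upper',A.mean(0),np.degrees(np.arctan2(e[1],e[0])))
print('wide',at(cm,C(661,244),.008),'small',at(cm,C(598,92),.006),'bed',at(cm,C(101,179),.03))
s=manip.sense();w=manip.camera_model('wrist')
print('cam fwd',R.from_quat(w['orientation']).apply([0,0,-1]),'tcp px',proj(w,s['tcp_pos']),'below',proj(w,[*s['tcp_pos'][:2],0.02]))
print(R.from_quat(s['tool_rot']).inv().apply(w['origin']-s['tcp_pos']))
for k in [(0,0),(640,0),(640,400),(0,400)]: print(R.from_quat(s['tool_rot']).inv().apply(at(w,k,.02)-s['tcp_pos']).round(3))
off(s,[.533,.255,.23],107)
E
```

```text
lower [0.53329198 0.2556459 ] 14.876918459830597
upper [0.59653087 0.0106717 ] -9.525858336364697
wide [ 0.48091468 -0.2720992   0.008     ] small [ 0.63033879 -0.21408177  0.006     ] bed [0.53343071 0.25694324 0.03      ]
cam fwd [ 0.26437434 -0.09735715 -0.95949351] tcp px [323.83143844 263.46849753] below [324.06952242 169.44686857]
[ 7.13887261e-02 -1.05775322e-04 -1.41612362e-01]
[ 0.155 -0.291  0.211]
[0.154 0.284 0.21 ]
[-0.295  0.398  0.21 ]
[-0.297 -0.41   0.211]
tcp [0.2103 0.5879 0.2304] shift [-13.867  -6.821   0.022]
tool y dir deg 70.3
  yaw units -4.587
  yaw units 17.913
  yaw units 17.913
```

>>> {"fn": "drive_tool", "kwargs": {
  "motion": [
    [[85,-1.6,-0.8,0,-0.5],[85,-3.1,-1.5,0,-1],[85,-4.6,-2.3,0,-1.5],[85,-6.2,-3.0,0,-2],[85,-7.7,-3.8,0,-2.5],[85,-9.2,-4.5,0,-3],[85,-10.7,-5.3,0,-3.5],[85,-12.2,-6.0,0,-4],[85,-13.4,-6.6,0,-4.3],[85,-13.9,-6.8,0,-4.3]]
  ]
}}

```text
t: 1.1
tcp_pos: [0.5378, 0.2521, 0.231]
tool_rot: [-0.126, 0.992, -0.001, 0.001]
force: [-0.7, 0.9, 0.4]
finger_gap: 0.996
gripper_force: 0.0
```

```bash
cat > snap.py <<'E'
import sys,json,numpy as np,cv2
from station import manip
n=sys.argv[1]; s=manip.sense(); w=manip.camera_model('wrist'); im=manip.snapshot('wrist')
cv2.imwrite(f'pics/{n}.png',im[:,:,::-1]); np.savez(f'pics/{n}.npz',im=im,**w,tcp=s['tcp_pos'],rot=s['tool_rot'])
print(s['t'],s['tcp_pos'].round(4),np.abs(s['qd']).max().round(4))
E
python3 snap.py w1
```

```text
1.1 [0.5378 0.2521 0.231 ] 0.1771
```

View pics/w1.png

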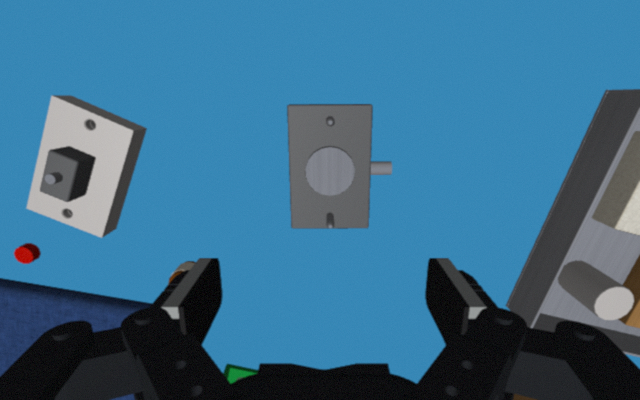

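```bash
python3 snap.py w2; cat >> h.py <<'E'
def world(cm,pts,z): return np.array([at(cm,p,z)[:2] for p in pts])
def blob(im,mask,near):
    n,l,st,c=cv2.connectedComponentsWithStats(mask.astype(np.uint8),connectivity=4)
    k=l[int(near[1]),int(near[0])]
    return cv2.findContours((l==k).astype(np.uint8),cv2.RETR_EXTERNAL,cv2.CHAIN_APPROX_NONE)[0][0][:,0,:]
E
python3 - <<'E'
from h import *
w=np.load('pics/w2.npz'); im=cv2.GaussianBlur(w['im'],(3,3),0)
print(im[171,330],im[125,350],im[171,420],im[104:228:12,300].tolist())
hsv=cv2.cvtColor(im,cv2.COLOR_RGB2HSV)
low=hsv[...,1]<90
for name,mask,near,z in [('bed',low&(hsv[...,2]>115),(330,171),.03),('block',low&(hsv[...,2]<115),(350,125),.02)]:
    c=blob(im,mask,near); P=(1000*world(w,c,z)).astype(np.float32)
    print(name,len(c),cv2.minEnclosingCircle(P),cv2.fitEllipse(P) if name=='bed' else cv2.minAreaRect(P),c.min(0),c.max(0))
E
```

```text
1.15 [0.5385 0.252  0.2309] 0.0634
[125 128 136] [100 102 104] [ 55 135 182] [[76, 88, 98], [106, 107, 109], [105, 106, 108], [105, 106, 108], [105, 106, 108], [103, 105, 107], [103, 104, 107], [103, 105, 106], [102, 104, 106], [102, 103, 105], [101, 102, 104]]
bed 137 ((537.1360473632812, 257.2770690917969), 24.833498001098633) ((537.0057983398438, 257.47869873046875), (47.92705154418945, 48.474544525146484), 6.666487216949463) [305 147] [354 194]
block 435 ((535.9210205078125, 257.5696716308594), 74.58770751953125) ((533.4496459960938, 267.078857421875), (126.56682586669922, 102.39701843261719), 14.41541576385498) [288 104] [390 226]
```

```bash
python3 - <<'E'
import cv2
i=cv2.imread('pics/w2.png')[95:240,275:405]
cv2.imwrite('pics/w2c.png',cv2.resize(i,(0,0),fx=4,fy=4,interpolation=cv2.INTER_CUBIC))
E
```

```text
(no output)
```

View pics/w2c.png

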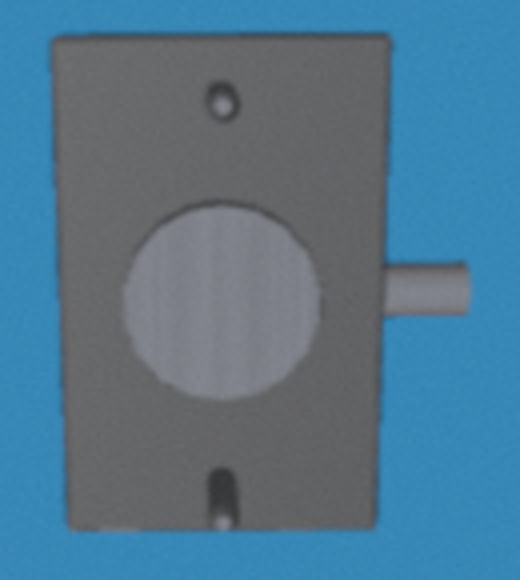

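```bash
cat > low.py <<'E'
from h import *
w=np.load('pics/w2.npz')
P=lambda u,v:(275+(u+.5)/4-.5,95+(v+.5)/4-.5)
def ang(d): return np.degrees(np.arctan2(d[1],d[0]))
A=world(w,[P(*p) for p in [(53,37),(391,37),(376,525),(69,525)]],.02); e=A[0]+A[1]-A[2]-A[3]
print('corners',A.mean(0),ang(e)%180, 'sizes',np.linalg.norm(A[0]-A[1]),np.linalg.norm(A[2]-A[1]))
d=world(w,[P(224,104),P(223,522)],.052);print('dowels',d.mean(0),ang(d[0]-d[1])%180,np.linalg.norm(d[0]-d[1]))
print('bed',at(w,P(222.5,301),.03))
E
python3 low.py; python3 - <<'E'
from h import *
from station import manip
s=manip.sense(); off(s,[.481+.05*0,-.272,.23],105)
E
```

```text
corners [0.53574517 0.25767711] 14.751135404629537 sizes 0.08214954031759465 0.1264905969068087
dowels [0.53623182 0.25754794] 14.573359827057601 0.09977022963768514
bed [0.53573447 0.25756962 0.03      ]
tcp [0.5362 0.2539 0.2308] shift [  6.155 -16.516   0.029]
tool y dir deg 104.45
  yaw units -0.069
  yaw units 22.431
  yaw units 22.431
```

>>> {"fn": "drive_tool", "kwargs": {
  "motion": [
    [[85,0,-1.6,0,0.5],[85,0,-3.2,0,1],[85,0.1,-4.8,0,1.5],[85,0.1,-6.4,0,2],[85,0.1,-7.7,0,2.5],[85,0.1,-8.2,0,3],[85,0.1,-8.35,0,3],[85,0.1,-8.35,0,3],[85,0.1,-8.35,0,3]]
  ]
}}

```text
t: 2.1
tcp_pos: [0.5943, 0.0148, 0.2311]
tool_rot: [0.08, 0.997, 0.0, -0.001]
force: [-0.2, -1.2, -0.7]
finger_gap: 0.995
gripper_force: 0.0
```

```bash
python3 snap.py w3; python3 - <<'E'
import cv2
i=cv2.imread('pics/w3.png')[60:260,200:440]
cv2.imwrite('pics/w3c.png',cv2.resize(i,(0,0),fx=3,fy=3,interpolation=cv2.INTER_CUBIC))
from h import *
from station import manip
s=manip.sense(); off(s,[.481,-.272,.23],105)
E
```

```text
2.1 [0.5943 0.0148 0.2311] 0.0056
tcp [0.5944 0.0148 0.2312] shift [  2.215 -10.038   0.038]
tool y dir deg 80.87
  yaw units -3.016
  yaw units 19.484
  yaw units 19.484
```

View pics/w3c.png

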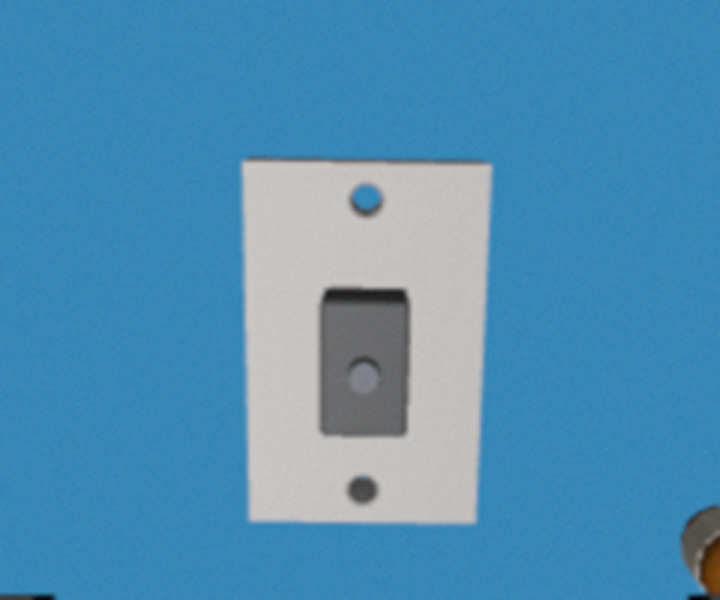

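>>> {"fn": "drive_tool", "kwargs": {
  "motion": [
    [[70,0.4,-1.6,0,-0.5],[70,0.7,-3.2,0,-1],[70,1.1,-4.8,0.3,-1.5],[70,1.4,-6.4,0.6,-2],[70,1.7,-7.9,0.9,-2.5],[70,2.0,-9.2,1.2,-3],[70,2.2,-10,1.5,-3],[70,2.2,-10,1.5,-3],[70,2.2,-10,1.5,-3]]
  ]
}}

```text
t: 3.05
tcp_pos: [0.4816, -0.2717, 0.1862]
tool_rot: [-0.128, 0.992, 0.001, -0.0]
force: [-0.0, 0.2, 0.3]
finger_gap: 0.822
gripper_force: 0.0
```

```bash
python3 snap.py w4; python3 - <<'E'
from h import *
w=np.load('pics/w3.npz')
P=lambda u,v:(200+(u+.5)/3-.5,60+(v+.5)/3-.5)
ang=lambda d:np.degrees(np.arctan2(d[1],d[0]))
A=world(w,[P(*p) for p in [(242,160),(492,163),(476,523),(249,521)]],.027); e=A[0]+A[1]-A[2]-A[3]
print('corners',A.mean(0),ang(e), np.linalg.norm(A[0]-A[1]),np.linalg.norm(A[2]-A[1]))
d=world(w,[P(366,199),P(362,490)],.027);print('holes',d.mean(0),ang(d[0]-d[1]),np.linalg.norm(d[0]-d[1]))
G=world(w,[P(320,303),P(409,303),P(407,436),P(321,436)],.055);print('grip',G.mean(0),np.linalg.norm(G[0]-G[1]),np.linalg.norm(G[2]-G[1]))
w=np.load('pics/w4.npz'); im=cv2.GaussianBlur(w['im'],(3,3),0)
hsv=cv2.cvtColor(im,cv2.COLOR_RGB2HSV)
p=proj(w,[.481,-.272,.008]);print(p,hsv[int(p[1]),int(p[0])])
c=blob(im,(hsv[...,1]<110)&(hsv[...,2]>80),p);Q=(1000*world(w,c,.008)).astype(np.float32)
print('wide',cv2.minEnclosingCircle(Q),cv2.fitEllipse(Q),c.min(0),c.max(0))
E
```

```text
3.05 [ 0.4816 -0.2717  0.1862] 0.0271
corners [0.59956186 0.01155037] 170.04050110107346 0.0801111587602324 0.12382375193435426
holes [0.59940696 0.01131535] 169.96053660718815 0.10008919640436656
grip [0.59972778 0.01154312] 0.027210514017019183 0.0425644078594608
[323.36539891 175.80486607] [115  20 143]
wide ((482.48773193359375, -272.75225830078125), 23.854061126708984) ((482.4599304199219, -272.6898193359375), (46.304481506347656, 46.884212493896484), 110.12977600097656) [297 152] [347 201]
```

View pics/w4.png

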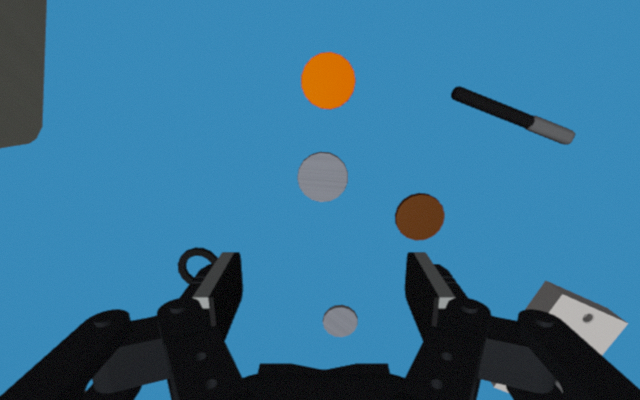

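>>> {"fn": "drive_tool", "kwargs": {
  "motion": [
    [[58,0,0,1.4,0],[58,0,-0.04,2.8,0],[58,-0.02,-0.04,4.2,0],[58,-0.02,-0.04,5.2,0],[58,-0.02,-0.04,5.8,0],[58,-0.02,-0.04,6.0,0],[58,-0.02,-0.04,6.1,0],[58,-0.02,-0.04,6.15,0],[58,-0.02,-0.04,6.18,0],[58,-0.02,-0.04,6.2,0]]
  ]
}}

```text
t: 4.1
tcp_pos: [0.4831, -0.274, 0.0013]
tool_rot: [-0.128, 0.992, -0.001, 0.001]
force: [0.1, 0.1, 0.8]
finger_gap: 0.681
gripper_force: 0.0
```

>>> {"fn": "drive_tool", "kwargs": {
  "motion": [
    [[58,0,0.03,0.05,0],[58,0,0.03,0.08,0],[50,0,0.03,0.08,0],[40,0,0.03,0.08,0],[40,0,0.03,0.08,0],[40,0,0.03,0.08,0],[40,0,0.03,0.08,0],[40,0,0.03,0.08,0]]
  ],
  "squeeze": 40
}}

```text
t: 4.9
tcp_pos: [0.4821, -0.2728, -0.0016]
tool_rot: [-0.128, 0.992, -0.0, 0.0]
force: [-1.9, 0.8, 5.8]
finger_gap: 0.534
gripper_force: 40.5
```

>>> {"fn": "drive_tool", "kwargs": {
  "motion": [
    [[40,0,0,-0.2,0],[40,0,0,-1,0],[40,0,0,-2,0],[40,0,0,-3,0],[40,0,0,-4,0],[40,0,0,-5,0],[40,0,0,-5,0]]
  ]
}}

```text
t: 5.6
tcp_pos: [0.4844, -0.2746, 0.1519]
tool_rot: [-0.128, 0.992, -0.003, 0.003]
force: [0.7, -1.0, -0.6]
finger_gap: 0.534
gripper_force: 41.2
```

```bash
python3 snap.py w5; python3 - <<'E'
from h import *
from station import manip
i=cv2.imread('pics/w5.png')[140:400,120:520]
cv2.imwrite('pics/w5c.png',cv2.resize(i,(0,0),fx=2,fy=2,interpolation=cv2.INTER_CUBIC))
s=manip.sense(); print(s['finger_gap'],s['force']);off(s,[.536,.2576,s['tcp_pos'][2]],104.6)
w=manip.camera_model('wrist');print(proj(w,s['tcp_pos']))
E
```

```text
5.6 [ 0.4844 -0.2746  0.1519] 0.06
0.5316083508274463 [-0.28494649  0.08007064 -1.5303541 ]
tcp [ 0.4833 -0.2737  0.1499] shift [-6.195 16.683 -0.051]
tool y dir deg 104.7
  yaw units 0.013
  yaw units -22.487
  yaw units -22.487
[324.23154694 263.87254085]
```

View pics/w5c.png

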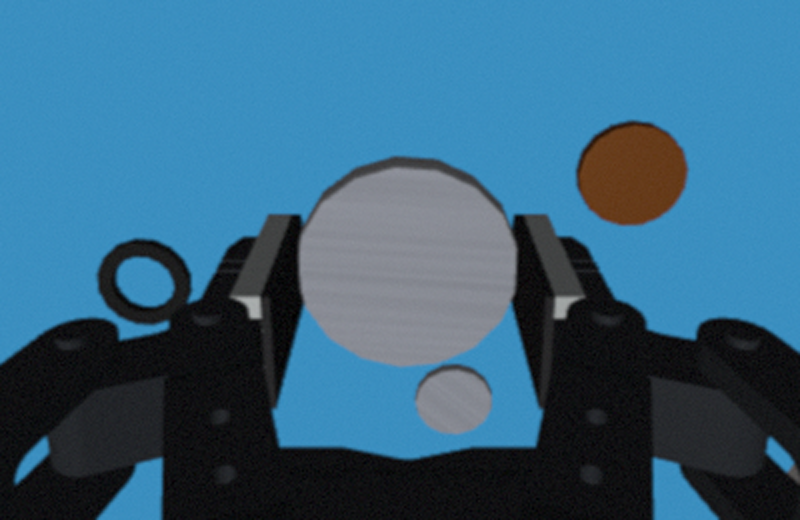

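```bash
python3 - <<'E'
from h import *
w=np.load('pics/w5.npz');c=(120+408.5/2-.5,140+265/2-.5)
# top-face rim: x 300..517, y 167..367
for uv in [(120+408.5/2,140+267/2)]:
    print(R.from_quat(w['rot']).inv().apply(at(w,uv,w['tcp'][2]+.0096)-w['tcp']))
E
```

```text
[ 4.09719360e-04 -1.99304191e-05 -9.60234279e-03]
```

>>> {"fn": "drive_tool", "kwargs": {
  "motion": [
    [[40,-0.6,1.6,0,0],[40,-1.1,3.1,0,0],[40,-1.7,4.6,0,0],[40,-2.3,6.1,0,0],[40,-2.8,7.6,0,0],[40,-3.4,9.1,0,0],[40,-3.9,10.6,0,0],[40,-4.5,12.1,0,0],[40,-5.0,13.6,0,0],[40,-5.5,14.8,0,0]]
  ]
}}

```text
t: 6.65
tcp_pos: [0.5273, 0.201, 0.146]
tool_rot: [-0.129, 0.992, 0.0, -0.002]
force: [1.4, -0.2, -0.9]
finger_gap: 0.536
gripper_force: 41.2
```

```bash
python3 - <<'E'
from h import *
from station import manip
s=manip.sense();off(s,[.536,.2576,.03],104.6)
E
```

```text
tcp [0.5273 0.201  0.146 ] shift [-0.776  1.75   3.866]
tool y dir deg 104.77
  yaw units 0.022
  yaw units -22.478
  yaw units -22.478
```

>>> {"fn": "drive_tool", "kwargs": {
  "motion": [
    [[40,-0.4,1.0,0,0],[40,-0.7,1.8,0.3,0],[40,-0.7,1.85,1,0],[40,-0.7,1.85,1.8,0],[40,-0.7,1.85,2.4,0],[40,-0.7,1.85,2.7,0],[40,-0.7,1.85,2.7,0],[40,-0.7,1.85,2.7,0],[40,-0.7,1.85,2.7,0]]
  ]
}}

```text
t: 7.55
tcp_pos: [0.536, 0.2576, 0.0677]
tool_rot: [-0.128, 0.992, 0.0, 0.001]
force: [-0.8, 0.6, -0.4]
finger_gap: 0.535
gripper_force: 41.2
```

```bash
python3 - <<'E'
from h import *
from station import manip
s=manip.sense();off(s,[.5364,.2577,.03],104.6)
E
```

```text
tcp [0.536  0.2576 0.0677] shift [-1.100e-02 -1.000e-03  1.256e+00]
tool y dir deg 104.69
  yaw units 0.012
  yaw units -22.488
  yaw units -22.488
```

>>> {"fn": "drive_tool", "kwargs": {
  "motion": [
    [[40,-0.01,0,0.5,0],[40,-0.01,0,0.9,0],[40,-0.01,0,1.1,0],[40,-0.01,0,1.2,0],[40,-0.01,0,1.25,0],[40,-0.01,0,1.28,0],[40,-0.01,0,1.31,0],[40,-0.01,0,1.31,0],[40,-0.01,0,1.31,0]]
  ]
}}

```text
t: 8.45
tcp_pos: [0.5357, 0.2577, 0.0283]
tool_rot: [-0.128, 0.992, 0.0, 0.0]
force: [-0.8, -0.8, 5.2]
finger_gap: 0.54
gripper_force: 41.6
```

>>> {"fn": "drive_tool", "kwargs": {
  "motion": [
    [[48,0,0,0,0],[50,0,0,0,0],[54,0,0,0,0],[58,0,0,0,0],[60,0,0,0,0],[60,0,0,-0.5,0],[60,0,0,-1.5,0],[60,0,0,-3,0],[60,0,0,-4.5,0],[60,0,0,-4.5,0]]
  ]
}}

```text
t: 9.45
tcp_pos: [0.5402, 0.2591, 0.1704]
tool_rot: [-0.128, 0.992, 0.001, 0.008]
force: [0.4, 0.3, -0.0]
finger_gap: 0.701
gripper_force: 0.0
```

```bash
python3 snap.py w6; python3 - <<'E'
from h import *
from station import manip
w=np.load('pics/w6.npz');i=cv2.imread('pics/w6.png')
p=proj(w,[.536,.2576,.038]);print(p)
x,y=int(p[0])-90,int(p[1])-75
print(x,y);cv2.imwrite('pics/w6c.png',cv2.resize(i[max(y,0):y+160,x:x+180],(0,0),fx=3.6,fy=3.6,interpolation=cv2.INTER_CUBIC))
s=manip.sense();off(s,[.630,-.214,.16],104.6)
E
```

```text
9.45 [0.5402 0.2591 0.1704] 0.0695
[323.42067285 181.157949  ]
233 106
tcp [0.5382 0.2584 0.1674] shift [  1.043 -16.009   0.238]
tool y dir deg 104.71
  yaw units 0.014
  yaw units -22.486
  yaw units -22.486
```

View pics/w6c.png

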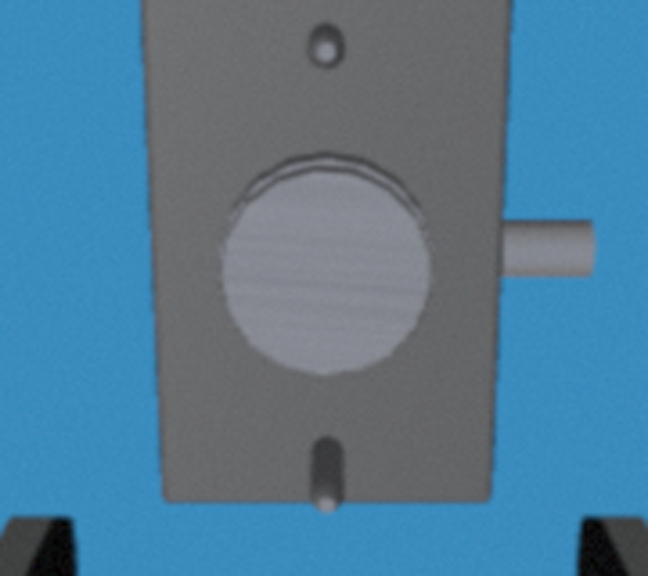

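```bash
python3 - <<'E'
from h import *
w=np.load('pics/w6.npz');P=lambda u,v:(233+(u+.5)/3.6-.5,106+(v+.5)/3.6-.5)
t=R.from_quat(w['rot']).inv()
for uv,z in [((327,271.5),.038),((326,50),.052),((326,503),.052)]:
    print(at(w,P(*uv),z).round(4),(t.apply(at(w,P(*uv),z)-w['tcp'])*1000).round(2))
E
```

```text
[0.5359 0.2576 0.038 ] [  6.55  -0.31 132.29]
[0.4882 0.2449 0.052 ] [ 55.76  -0.49 117.54]
[0.5843 0.2701 0.052 ] [-43.64  -0.55 119.06]
```

>>> {"fn": "drive_tool", "kwargs": {
  "motion": [
    [[60,0.1,-1.6,0,0],[60,0.2,-3.2,0,0],[60,0.3,-4.8,0,0],[60,0.4,-6.4,0,0],[60,0.5,-8.0,0,0],[60,0.6,-9.6,0,0],[60,0.7,-11.2,0,0],[60,0.8,-12.8,0,0],[60,0.9,-14.2,0,0],[60,1.0,-15.2,0,0]]
  ]
}}

```text
t: 10.5
tcp_pos: [0.6219, -0.1941, 0.1617]
tool_rot: [-0.127, 0.992, 0.0, -0.001]
force: [-0.6, -0.4, 0.3]
finger_gap: 0.702
gripper_force: 0.0
```

>>> {"fn": "drive_tool", "kwargs": {
  "motion": [
    [[60,0.0,-0.6,0.2,0],[60,0.0,-0.8,0.2,0],[60,0.0,-0.8,0.2,0],[60,0.0,-0.8,0.2,0],[60,0,-0.8,0.2,0]]
  ]
}}

```text
t: 11.0
tcp_pos: [0.6282, -0.2123, 0.1566]
tool_rot: [-0.129, 0.992, 0.0, -0.0]
force: [-1.1, -0.2, -0.0]
finger_gap: 0.702
gripper_force: 0.0
```

```bash
python3 snap.py w7; python3 - <<'E'
from h import *
from station import manip
w=np.load('pics/w7.npz'); im=cv2.GaussianBlur(w['im'],(3,3),0)
hsv=cv2.cvtColor(im,cv2.COLOR_RGB2HSV)
p=proj(w,[.632,-.214,.006]);print(p,hsv[int(p[1]),int(p[0])])
c=blob(im,(hsv[...,1]<110)&(hsv[...,2]>110),p);Q=(1000*world(w,c,.006)).astype(np.float32)
(x,y),r=cv2.minEnclosingCircle(Q);print('small',x,y,r,cv2.fitEllipse(Q),c.min(0),c.max(0))
off(manip.sense(),[x/1000,y/1000,0.002],104.6)
E
```

```text
11.0 [ 0.6282 -0.2123  0.1566] 0.0051
[320.60685651 187.23991885] [113  21 144]
small 631.7862548828125 -214.0194091796875 18.751445770263672 ((631.8329467773438, -214.04544067382812), (36.454978942871094, 36.66115951538086), 128.23928833007812) [299 166] [342 207]
tcp [ 0.6283 -0.2125  0.1568] shift [-0.099 -0.083  5.159]
tool y dir deg 104.81
  yaw units 0.027
  yaw units -22.473
  yaw units -22.473
```

>>> {"fn": "drive_tool", "kwargs": {
  "motion": [
    [[50,-0.1,-0.08,1.4,0],[50,-0.1,-0.08,2.8,0],[50,-0.1,-0.08,4.0,0],[50,-0.1,-0.08,4.7,0],[50,-0.1,-0.08,5.0,0],[50,-0.1,-0.08,5.1,0],[50,-0.1,-0.08,5.15,0],[50,-0.1,-0.08,5.2,0],[50,-0.1,-0.08,5.2,0],[50,-0.1,-0.08,5.2,0]]
  ]
}}

```text
t: 12.05
tcp_pos: [0.6325, -0.2161, 0.0016]
tool_rot: [-0.128, 0.992, -0.0, 0.001]
force: [-0.2, 0.1, 0.6]
finger_gap: 0.584
gripper_force: 0.0
```

>>> {"fn": "drive_tool", "kwargs": {
  "motion": [
    [[42,0,0,0,0],[36,0,0,0,0],[30,0,0,0,0],[30,0,0,0,0],[30,0,0,0,0],[30,0,0,0,0]]
  ],
  "squeeze": 30
}}

```text
t: 12.65
tcp_pos: [0.6322, -0.2159, 0.0015]
tool_rot: [-0.128, 0.992, -0.0, 0.0]
force: [-1.7, -0.1, 6.2]
finger_gap: 0.419
gripper_force: 29.4
```

```bash
python3 - <<'E'
from h import *
from station import manip
off(manip.sense(),[.5363,.2576,0.15],104.6)
E
```

```text
tcp [ 0.6322 -0.2159  0.0015] shift [-0.918 16.077 -4.957]
tool y dir deg 104.7
  yaw units 0.013
  yaw units -22.487
  yaw units -22.487
```

>>> {"fn": "drive_tool", "kwargs": {
  "motion": [
    [[30,0,0,-0.3,0],[30,0,0,-1.5,0],[30,0,0,-3,0],[30,0,0.5,-4.4,0],[30,-0.1,2.0,-4.9,0],[30,-0.2,3.6,-5,0],[30,-0.3,5.2,-5,0],[30,-0.4,6.8,-5,0],[30,-0.5,8.4,-5,0],[30,-0.6,10.0,-5,0]]
  ]
}}

```text
t: 13.65
tcp_pos: [0.5726, 0.0806, 0.151]
tool_rot: [-0.128, 0.992, -0.0, 0.0]
force: [0.2, 0.5, -0.3]
finger_gap: 0.417
gripper_force: 30.1
```

>>> {"fn": "drive_tool", "kwargs": {
  "motion": [
    [[30,-0.1,1.6,0,0],[30,-0.2,3.2,0,0],[30,-0.3,4.6,0,0],[30,-0.3,5.7,0,0],[30,-0.32,6.08,0.5,0],[30,-0.32,6.08,1.5,0],[30,-0.32,6.08,2.3,0],[30,-0.32,6.08,2.7,0],[30,-0.32,6.08,2.7,0],[30,-0.32,6.08,2.7,0]]
  ]
}}

```text
t: 14.65
tcp_pos: [0.5368, 0.2573, 0.0698]
tool_rot: [-0.128, 0.992, -0.0, 0.0]
force: [0.8, 1.0, 0.9]
finger_gap: 0.416
gripper_force: 30.1
```

```bash
python3 - <<'E'
from h import *
from station import manip
s=manip.sense();print(s['finger_gap'],s['gripper_force'],s['force']);off(s,[.5363,.2576,0.0395],104.6)
E
```

```text
0.416329347348067 30.095366835594177 [0.79712119 0.9910072  0.88294061]
tcp [0.5368 0.2573 0.0698] shift [0.014 0.014 1.009]
tool y dir deg 104.65
  yaw units 0.007
  yaw units -22.493
  yaw units -22.493
```

>>> {"fn": "drive_tool", "kwargs": {
  "motion": [
    [[30,0.02,0.01,0.4,0],[30,0.02,0.01,0.7,0],[30,0.02,0.01,0.85,0],[30,0.02,0.01,0.93,0],[30,0.02,0.01,0.97,0],[30,0.02,0.01,1.0,0],[30,0.02,0.01,1.02,0],[30,0.02,0.01,1.02,0]]
  ]
}}

```text
t: 15.45
tcp_pos: [0.5357, 0.258, 0.0395]
tool_rot: [-0.128, 0.992, 0.0, 0.0]
force: [-1.0, 0.4, 2.5]
finger_gap: 0.419
gripper_force: 30.4
```

>>> {"fn": "drive_tool", "kwargs": {
  "motion": [
    [[38,0,0,0.01,0],[40,0,0,0.01,0],[44,0,0,0.01,0],[48,0,0,0,0],[52,0,0,0,0],[55,0,0,-0.5,0],[55,0,0,-1.5,0],[55,0,0,-3,0],[55,0,0,-4.5,0],[55,0,0,-4.5,0]]
  ]
}}

```text
t: 16.45
tcp_pos: [0.5401, 0.2593, 0.1819]
tool_rot: [-0.128, 0.992, 0.001, 0.008]
force: [0.3, 0.2, -0.2]
finger_gap: 0.644
gripper_force: 0.0
```

```bash
python3 snap.py w8; python3 - <<'E'
from h import *
from station import manip
w=np.load('pics/w8.npz');i=cv2.imread('pics/w8.png')
p=proj(w,[.536,.2576,.038])
x,y=int(p[0])-90,int(p[1])-75
print(x,y);cv2.imwrite('pics/w8c.png',cv2.resize(i[max(y,0):y+160,x:x+180],(0,0),fx=3.6,fy=3.6,interpolation=cv2.INTER_CUBIC))
s=manip.sense();off(s,[.5996,.0114,.16],80.0)
E
```

```text
16.45 [0.5401 0.2593 0.1819] 0.0744
233 102
tcp [0.5381 0.2587 0.1789] shift [ 0.118 -8.494  0.629]
tool y dir deg 104.71
  yaw units 3.089
  yaw units -19.411
  yaw units -19.411
```

View pics/w8c.png

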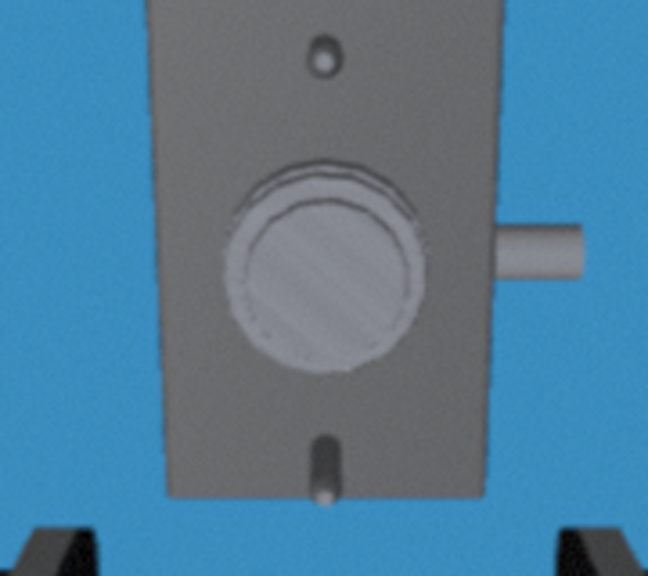

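```bash
python3 - <<'E'
from h import *
w=np.load('pics/w8.npz');P=lambda u,v:(233+(u+.5)/3.6-.5,102+(v+.5)/3.6-.5)
t=R.from_quat(w['rot']).inv()
for uv,z in [((326.5,283),.044),((325,61),.052),((325,497),.052)]:
    print(at(w,P(*uv),z).round(4),(t.apply(at(w,P(*uv),z)-w['tcp'])*1000).round(2))
E
```

```text
[0.5365 0.258  0.044 ] [  5.89  -0.43 137.79]
[0.4883 0.245  0.052 ] [ 55.72  -0.72 129.02]
[0.5844 0.2702 0.052 ] [-43.6   -0.8  130.55]
```

>>> {"fn": "drive_tool", "kwargs": {
  "motion": [
    [[60,0,-1.0,0,0.5],[60,0,-2.6,0,1],[60,0,-4.2,0,1.5],[60,0.1,-5.8,0,2],[60,0.1,-7.2,0,2.5],[60,0.1,-8.2,0.3,3],[60,0.12,-8.47,0.6,3.09],[60,0.12,-8.47,0.6,3.09],[60,0.12,-8.47,0.6,3.09],[60,0.12,-8.47,0.6,3.09]]
  ]
}}

```text
t: 17.5
tcp_pos: [0.596, 0.0129, 0.156]
tool_rot: [0.086, 0.996, 0.0, -0.0]
force: [0.3, 0.1, -0.0]
finger_gap: 0.706
gripper_force: 0.0
```

```bash
python3 - <<'E'
from h import *
from station import manip
off(manip.sense(),[.5996,.0114,.029],79.96)
E
```

```text
tcp [0.596  0.0129 0.156 ] shift [-0.132 -0.03   4.233]
tool y dir deg 80.12
  yaw units 0.019
  yaw units -22.481
  yaw units -22.481
```

>>> {"fn": "drive_tool", "kwargs": {
  "motion": [
    [[60,-0.13,-0.03,0.8,0.02],[60,-0.13,-0.03,2.0,0.02],[60,-0.13,-0.03,3.0,0.02],[60,-0.13,-0.03,3.7,0.02],[60,-0.13,-0.03,4.0,0.02],[60,-0.13,-0.03,4.15,0.02],[60,-0.13,-0.03,4.2,0.02],[60,-0.13,-0.03,4.23,0.02],[60,-0.13,-0.03,4.23,0.02]]
  ]
}}

```text
t: 18.4
tcp_pos: [0.601, 0.0096, 0.0302]
tool_rot: [0.089, 0.996, -0.0, 0.001]
force: [-0.3, -0.7, -0.0]
finger_gap: 0.706
gripper_force: 0.0
```

>>> {"fn": "drive_tool", "kwargs": {
  "motion": [
    [[45,0,0,0,0],[34,0,0,0,0],[26,0,0,0,0],[15,0,0,0,0],[15,0,0,0,0],[15,0,0,0,0],[15,0,0,0,0]]
  ],
  "squeeze": 110
}}

```text
t: 19.1
tcp_pos: [0.6007, 0.0097, 0.0301]
tool_rot: [0.089, 0.996, 0.0, 0.001]
force: [-1.5, 1.2, 5.8]
finger_gap: 0.31
gripper_force: 108.4
```

>>> {"fn": "drive_tool", "kwargs": {
  "motion": [
    [[15,0,0,-0.2,0],[15,0,0,-0.8,0],[15,0,0,-1.6,0],[15,0,0,-2.6,0],[15,0,0,-3.4,0],[15,0,0,-3.8,0],[15,0,0,-3.8,0],[15,0,0,-3.8,0],[15,0,0,-3.8,0]]
  ]
}}

```text
t: 20.0
tcp_pos: [0.599, 0.0098, 0.1414]
tool_rot: [0.089, 0.996, 0.0, -0.002]
force: [-0.5, -0.3, -2.5]
finger_gap: 0.303
gripper_force: 108.4
```

```bash
python3 snap.py w9; cat > hand.py <<'E'
from h import *
import sys
w=np.load(f'pics/{sys.argv[1]}.npz'); im=w['im']; t=R.from_quat(w['rot']).inv()
z=w['tcp'][2]-.0031
T=lambda uv,zz=z:(t.apply(at(w,uv,zz)-w['tcp'])*1000)[:2]
# predicted hole and corners, nominal in hand
r=t.inv(); PX=lambda x,y:proj(w,r.apply([x,y,.0031])+w['tcp'])
print('pred hole',PX(.05,0),'corners',PX(.062,.04),PX(.062,-.04),PX(-.05,0))
hsv=cv2.cvtColor(cv2.GaussianBlur(im,(3,3),0),cv2.COLOR_RGB2HSV)
white=(hsv[...,1]<45)&(hsv[...,2]>130)
h=PX(.05,0); x,y=h.astype(int)
sub=~white[y-14:y+15,x-14:x+15]
n,l,st,c=cv2.connectedComponentsWithStats(sub.astype(np.uint8)); 
for k in range(1,n): print('hole blob',st[k],c[k]+[x-14,y-14],T(c[k]+[x-14,y-14]))
# edges by columns/rows
cols=range(int(PX(.062,-.03)[0]) if PX(.062,-.03)[0]<PX(.062,.03)[0] else int(PX(.062,.03)[0]), int(max(PX(.062,-.03)[0],PX(.062,.03)[0])),6)
top=[(u,np.flatnonzero(white[:,u])[0]-.5) for u in cols]
E_=np.array([T(p) for p in top]); k=np.polyfit(E_[:,1],E_[:,0],1);print('top edge x at y=0',k[1],'slope deg',np.degrees(np.arctan(k[0])),'res',np.std(E_[:,0]-np.polyval(k,E_[:,1])))
for sgn in (-1,1):
    rows=range(int(PX(.058,0)[1]),int(PX(.03,0)[1]),4); q=[]
    for v in rows:
        f=np.flatnonzero(white[v,:]); f=f[abs(f-320)<200]; q.append(T((f[0]-.5,v) if sgn<0 else (f[-1]+.5,v)))
    q=np.array(q);k=np.polyfit(q[:,0],q[:,1],1);print('side',sgn,'y at x=50',np.polyval(k,50),'slope deg',np.degrees(np.arctan(k[0])),np.std(q[:,1]-np.polyval(k,q[:,0])))
E
python3 hand.py w9; python3 - <<'E'
from h import *
from station import manip
s=manip.sense();print(s['force'],s['finger_gap']);off(s,[.5363,.2576,.15],104.67)
E
```

```text
20.0 [0.599  0.0098 0.1414] 0.003
pred hole [323.98014825 150.56991043] corners [422.86286246 120.89682285] [225.13014007 120.99124753] [323.97563472 352.39993349]
hole blob [  2   0  25  25 489] [323.03476483 147.94274029] [51.06202772 -0.39108198]
top edge x at y=0 62.95195564009904 slope deg -0.026615016183922115 res 3.335890312683025e-14
side -1 y at x=50 -39.89238035867193 slope deg 0.06796425986646287 0.12001335251178923
side 1 y at x=50 39.36967670245314 slope deg 0.08957745042136431 0.11679706081052038
[ 0.20836313 -0.77594986 -1.96196957] 0.3036101833639904
tcp [0.5991 0.0098 0.1414] shift [ 3.52   7.76  -0.274]
tool y dir deg 79.82
  yaw units -3.106
  yaw units 19.394
  yaw units 19.394
```

>>> {"fn": "drive_tool", "kwargs": {
  "motion": [
    [[15,0.4,0.8,0,-0.3],[15,0.9,1.9,0,-0.7],[15,1.4,3.0,0,-1.1],[15,1.9,4.1,0,-1.6],[15,2.4,5.2,0,-2.1],[15,2.9,6.3,0,-2.6],[15,3.3,7.2,0,-3.0],[15,3.5,7.7,0.2,-3.1],[15,3.52,7.76,0.4,-3.1],[15,3.52,7.76,0.4,-3.1]]
  ]
}}

```text
t: 21.05
tcp_pos: [0.5365, 0.2567, 0.1293]
tool_rot: [-0.127, 0.992, -0.001, -0.002]
force: [0.2, -0.1, -3.4]
finger_gap: 0.306
gripper_force: 108.6
```

>>> {"fn": "drive_tool", "kwargs": {
  "motion": [
    [[15,0,0,0.4,0],[15,0,0,0.8,0],[15,0,0,1.0,0],[15,0,0,1.0,0],[15,0,0,1.0,0],[15,0,0,1.0,0]]
  ]
}}

```text
t: 21.65
tcp_pos: [0.5379, 0.2574, 0.1014]
tool_rot: [-0.127, 0.992, 0.0, 0.0]
force: [-0.1, 0.1, -2.3]
finger_gap: 0.307
gripper_force: 108.6
```

```bash
python3 snap.py w10; python3 hand.py w10; python3 - <<'E'
from h import *
from station import manip
s=manip.sense();print(s['force'],s['finger_gap']);off(s,[.5367,.2580,.0551],104.67)
E
```

```text
21.65 [0.5379 0.2574 0.1014] 0.0054
pred hole [324.25711394 150.85099792] corners [423.10964204 121.18072953] [225.42910796 121.29781738] [324.22597065 352.60530123]
hole blob [  1   0  25  25 480] [322.76666667 148.10833333] [51.14217318 -0.61632078]
top edge x at y=0 63.08505434943957 slope deg -0.033124445068041256 res 1.492072072824918e-14
side -1 y at x=50 -39.97498208893215 slope deg 0.14454555348275117 0.11992884293083847
side 1 y at x=50 39.1911951551261 slope deg 0.12404461210842024 0.11717117378591217
[ 0.4818092  -0.53794047 -2.66123655] 0.30613906354352527
tcp [0.5379 0.2575 0.1016] shift [0.035 0.026 1.549]
tool y dir deg 104.61
  yaw units -0.007
  yaw units 22.493
  yaw units 22.493
```

>>> {"fn": "drive_tool", "kwargs": {
  "motion": [
    [[15,0.04,0.03,0.1,0],[15,0.04,0.03,0.2,0],[15,0.04,0.03,0.3,0],[15,0.04,0.03,0.4,0],[15,0.04,0.03,0.5,0],[15,0.04,0.03,0.6,0],[15,0.04,0.03,0.7,0],[15,0.04,0.03,0.7,0]]
  ]
}}

```text
t: 22.5
tcp_pos: [0.5358, 0.2579, 0.0796]
tool_rot: [-0.127, 0.992, -0.0, -0.0]
force: [0.3, -0.0, -3.1]
finger_gap: 0.303
gripper_force: 108.6
```

```bash
python3 - <<'E'
from h import *
from station import manip
s=manip.sense();print(s['force'],s['ft_torque']);off(s,[.5367,.2580,.0551],104.67)
E
```

```text
[ 0.33576907 -0.02547566 -3.05535019] [-0.00236818 -0.0004729  -0.0323533 ]
tcp [0.5358 0.2579 0.0796] shift [-0.032 -0.006  0.815]
tool y dir deg 104.62
  yaw units -0.006
  yaw units 22.494
  yaw units 22.494
```

>>> {"fn": "drive_tool", "kwargs": {
  "motion": [
    [[15,-0.03,0,0.05,0],[15,-0.03,0,0.1,0],[15,-0.03,0,0.2,0],[15,-0.03,0,0.3,0],[15,-0.03,0,0.4,0],[15,-0.03,0,0.45,0],[15,-0.03,0,0.45,0]]
  ]
}}

```text
t: 23.2
tcp_pos: [0.5369, 0.2582, 0.0663]
tool_rot: [-0.127, 0.992, -0.0, -0.0]
force: [-0.9, -0.8, -3.2]
finger_gap: 0.306
gripper_force: 108.6
```

```bash
python3 - <<'E'
from h import *
from station import manip
s=manip.sense();print(s['force'],s['ft_torque']);off(s,[.5367,.2580,.0551],104.67)
E
```

```text
[-0.88546125 -0.76679995 -3.19213226] [ 0.0239857  -0.01295746 -0.00523193]
tcp [0.5369 0.2582 0.0663] shift [ 0.007 -0.006  0.373]
tool y dir deg 104.62
  yaw units -0.006
  yaw units 22.494
  yaw units 22.494
```

>>> {"fn": "drive_tool", "kwargs": {
  "motion": [
    [[15,0,0,0.1,0],[15,0,0,0.2,0],[15,0,0,0.3,0],[15,0,0,0.36,0],[15,0,0,0.4,0],[15,0,0,0.43,0],[15,0,0,0.46,0],[15,0,0,0.46,0]]
  ]
}}

```text
t: 24.0
tcp_pos: [0.5369, 0.2582, 0.0532]
tool_rot: [-0.127, 0.992, -0.0, 0.0]
force: [-2.4, -0.3, 2.8]
finger_gap: 0.305
gripper_force: 108.9
```

>>> {"fn": "drive_tool", "kwargs": {
  "motion": [
    [[15,0,0,0.03,0],[15,0,0,0.06,0],[15,0,0,0.08,0],[15,0,0,0.1,0],[15,0,0,0.11,0],[15,0,0,0.12,0],[15,0,0,0.12,0],[15,0,0,0.12,0]]
  ]
}}

```text
t: 24.8
tcp_pos: [0.5369, 0.2582, 0.0501]
tool_rot: [-0.127, 0.992, -0.0, 0.0]
force: [-4.1, -0.8, 8.6]
finger_gap: 0.307
gripper_force: 110.3
```

>>> {"fn": "drive_tool", "kwargs": {
  "motion": [
    [[15,0.015,0,0.01,0],[15,0.015,0,0.02,0],[15,0.015,0,0.02,0],[15,0.015,0,0.02,0]]
  ]
}}

```text
t: 25.2
tcp_pos: [0.5369, 0.2582, 0.05]
tool_rot: [-0.127, 0.992, 0.0, 0.001]
force: [-3.4, -1.8, 11.6]
finger_gap: 0.308
gripper_force: 110.6
```

>>> {"fn": "drive_tool", "kwargs": {
  "motion": [
    [[15,0.01,0,0.015,0],[15,0.02,0,0.03,0],[15,0.02,0,0.045,0],[15,0.02,0,0.045,0],[15,0.02,0,0.045,0]]
  ]
}}

```text
t: 25.7
tcp_pos: [0.5369, 0.2582, 0.05]
tool_rot: [-0.127, 0.992, 0.0, 0.001]
force: [-3.7, -1.9, 18.8]
finger_gap: 0.305
gripper_force: 111.6
```

```bash
python3 - <<'E'
from h import *
from station import manip
s=manip.sense();print(s['tcp_pos'],s['force'],s['ft_torque'],s['gripper_force'],R.from_quat(s['tool_rot']).as_matrix()[:,2])
E
python3 snap.py w11; python3 hand.py w11
```

```text
[0.53686597 0.25824023 0.05000915] [-3.70609999 -1.89202823 18.76368548] [-0.16455439  0.78476987  0.03505473] 111.5587306022644 [ 2.69258288e-03  6.21946028e-04 -9.99996182e-01]
25.7 [0.5369 0.2582 0.05  ] 0.0019
pred hole [324.29901546 150.91690438] corners [423.14314755 121.26348028] [225.48787174 121.3575025 ] [324.23842282 352.64111713]
hole blob [  1   0  25  25 469] [322.84008529 147.57569296] [51.40293542 -0.60316426]
top edge x at y=0 63.1202556747475 slope deg -0.026462573047109996 res 1.8797045144977404e-14
side -1 y at x=50 -40.00109810259295 slope deg 0.09633131941537393 0.12306615481979821
side 1 y at x=50 39.19027063481361 slope deg -0.012345203430283721 0.11669475956110192
```

>>> {"fn": "drive_tool", "kwargs": {
  "motion": [
    [[15,0.02,-0.01,0,0],[15,0.04,-0.01,0,0],[15,0.04,-0.01,0,0],[15,0.04,-0.01,0,0]]
  ]
}}

```text
t: 26.15
tcp_pos: [0.5369, 0.2582, 0.05]
tool_rot: [-0.127, 0.992, 0.001, 0.003]
force: [-2.2, -0.0, 16.5]
finger_gap: 0.307
gripper_force: 111.2
```

```bash
python3 - <<'E'
from h import *
from station import manip
s=manip.sense();print(s['tcp_pos'],s['force'],s['ft_torque'],R.from_quat(s['tool_rot']).as_matrix()[:,2])
E
```

```text
[0.53686912 0.25822799 0.05002109] [-2.17325731 -0.02427969 16.52939958] [0.0104747  0.60323425 0.02077301] [ 0.00504548  0.00172896 -0.99998578]
```

>>> {"fn": "drive_tool", "kwargs": {
  "motion": [
    [[15,-0.03,0,0,0],[15,-0.06,0,0.01,0],[15,-0.08,0,0.02,0],[15,-0.08,0,0.02,0],[15,-0.08,0,0.02,0]]
  ]
}}

```text
t: 26.65
tcp_pos: [0.5368, 0.2582, 0.05]
tool_rot: [-0.127, 0.992, 0.0, 0.0]
force: [-7.3, -2.2, 24.1]
finger_gap: 0.306
gripper_force: 112.3
```

```bash
python3 - <<'E'
from h import *
from station import manip
s=manip.sense();print(s['tcp_pos'],s['force'],s['ft_torque'],R.from_quat(s['tool_rot']).as_matrix()[:,2])
E
```

```text
[0.53684125 0.25819573 0.05001587] [-7.30540373 -2.22512246 24.08200688] [-0.27242007  1.16765145  0.05087158] [ 4.06265302e-04  2.62515901e-04 -9.99999883e-01]
```

>>> {"fn": "drive_tool", "kwargs": {
  "motion": [
    [[15,0.01,0,-0.01,0],[15,0.02,0,-0.02,0],[15,0.02,0,-0.02,0],[15,0.02,0,-0.02,0],[15,0.02,0,-0.02,0],[15,0.02,0,-0.02,0]]
  ]
}}

```text
t: 27.25
tcp_pos: [0.5369, 0.2582, 0.05]
tool_rot: [-0.127, 0.992, 0.0, 0.001]
force: [-5.3, 0.3, 20.4]
finger_gap: 0.304
gripper_force: 111.6
```

```bash
python3 - <<'E'
from h import *
from station import manip
s=manip.sense();print(s['tcp_pos'],s['force'],s['ft_torque'],R.from_quat(s['tool_rot']).as_matrix()[:,2])
if 14<s['force'][2]<24 and s['tcp_pos'][2]<.0503: print(manip.sign_off())
E
```

```text
[0.53686628 0.25823713 0.0500332 ] [-5.30245638  0.25456684 20.40195114] [-0.19084623  0.95864817  0.00607707] [ 1.53801919e-03  6.46855275e-04 -9.99998608e-01]
the job is handed in; nothing more can be done
None
```

Handed in at about 27 s: both discs sit centred within about 0.5 mm, and the upper half is on the dowels, gripped and held shut at about 20 N; that it is home and flush is inferred from height, force and tilt readings, since I had used all 10 picture views.

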